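# Bring the valve of a trolley wheel to the top

### The arm

A 7-joint arm with a two-finger parallel gripper is mounted at the origin on the work surface. World frame = base frame: x ahead of the robot, y to its left, z up, the work surface at z = 0. Lengths are in m, angles in rad, forces in N, time in s.
With the tool pointing down it reaches from about 0.425 to 0.925 m from the base axis. Payload 6.8 kg.
Tool frame: the origin (TCP) lies midway between the tips of the shut fingers; the grasp point (between the pads) lies ctrl.pinch_z behind it (ctrl.pinch_z is the distance from the TCP to the grasp point, in m); z points along the fingers, x is the direction in which the jaws open and shut, and the axes are right-handed (so a half turn about z gives the same grasp; the last joint's range is limited). The gripper opens to 88 mm and grips with 3 to 60 N. Pads are 20 mm wide; open, the fingers measure 115 mm over their backs; the gripper's body (75 mm by 178 mm) begins 61 mm behind the grasp point.
Start: joints at [1.147, 0.477, 0.022, 1.555, -0.011, 1.109, -0.083], TCP at [0.21, -0.642, 0.223] pointing down, gripper open.
Joint ranges: [-2.96, 2.96], [-0.34, 2.1], [-1.41, 1.46], [0.24, 2.44], [-1.37, 4.51], [0.17, 1.92], [-2.96, 2.96]. Speed limits (rad/s): [2.39, 2.39, 3.14, 3.14, 3.14, 3.14, 3.14].

### API

Orientations are given as a unit quaternion [w, x, y, z].
In Python, from cell import ctrl gives the robot as it stands. Calls block until the motion is done:
- ctrl.move_to(position, orientation): joint-space move of the TCP to a pose.
- ctrl.line_to(position, ori=None, speed=0.15, force_limit=None): straight line of the TCP; ori=None keeps the orientation; speed is the mean speed in m/s. With force_limit (N) it stops when the force on the tool has changed by that much, and returns True; else False.
- ctrl.move_joints(angles): joint-space move.
- ctrl.grip(opening, force=None): opening from 0.0 (shut) to 1.0 (fully open); force is the grip in N (None keeps the last); returns when the fingers have stopped.
- ctrl.sleep(seconds).
- ctrl.inverse_kinematics(position, orientation): joint angles nearest the present ones, or None.
- ctrl.get_state(): the state.
- ctrl.snapshot(name): name is "side" or "top" or "wrist"; returns a dict with "pixels" (480x640x3 uint8, red, green, blue), "depth" (480x640 float32, m along the optical axis (not along the pixel's ray), 0 where there is no reading), "fov_y" (degrees; the focal length in pixels is half the picture's height over the tangent of half this angle, whatever the lens; pixels are square), "cx", "cy" (the principal point, pixels), "R" (3x3) and "t" (3): a world point X has camera coordinates R X + t. Camera axes: x right, y down, z forward; pixel columns grow to the right and rows downward; lengths in m; the calibration is good to about 2 mm. A picture is of the moment at which its call begins.
A pose or a line that the arm cannot do raises ctrl.MotionError and nothing moves.
- ctrl.hand_in(): hands the job in, once; it reports no verdict.
The state is a dict: "clock": time; "joint_pos": joint angles; "dq": joint speeds; "effort": joint torques, N m; "position": TCP position; "tool_rot": TCP orientation; "contact_force": force on the tool from outside, world axes, zero at the start; "moment": the same for the moment, N m; "grip_width": opening from 0.0 (shut) to 1.0 (fully open).
Only numpy, scipy, OpenCV 4.12 (cv2) and the standard library are available. Lean on these libraries where they do the work, as an engineer would, in place of code of your own. Each camera call takes 0.05 s, during which the arm holds its last target. There are 200 camera calls.

### The job

The trolley wheel leaning in the blue stand has to be ready for the air line: push its spokes round, one after another, with a fingertip until the valve stem is at the very top of the wheel (twelve o'clock, the high end of the slope), turning it whichever way you like, then take the hand away. Push gently and without flicking the wheel, only on the spokes: do not grip them, do not push on the freshly fitted tyre or on the valve stem, and leave everything else on the bench where it is.

Things in the scene. Friction and masses are not known exactly. Their poses are not given: they have to be found in the camera images.
- stand: blue wheel stand bolted to the bench. Origin on the bench under the hub; z up; its -x (low) side faces the robot within 20 degrees. Base plate 240 (x) x 370 (y) x 12 mm; side plates at y = +/-174 mm, 14 x 80 mm, to 162 mm high. The wheel leans back in it, its plane sloping 30 degrees from level: in this frame 'up the wheel' is (0.866, 0, 0.5), and the axle's front points along (-0.5, 0, 0.866)
- hub (a point): the wheel's centre: middle of the hub, on the axle, in the wheel's mid plane, 130 mm above the stand's origin; axes as the stand
- front_bar (a point): middle of the fixed dark flat bar that runs level (along the stand's y) right across the wheel's front over the hub: 24 mm wide, 10 mm thick, 26 to 36 mm in front of the mid plane (axle end to 44 mm). Fingers cannot pass it, so the openings between spokes are reached above it or below it. A like bar lies 26 to 36 mm behind the mid plane
- wheel (a joint): angle of the wheel, rad, turning without end either way: 0 (or any multiple of 6.283) with the valve stem at the very top; grows anticlockwise as seen from the robot's side, in front of the wheel (from the top towards the stand's +y). The hub drags (0.4 N m, 6 to 7 N at 60 mm from the axle): the wheel stays where it is left and does not coast
- spokes: five straight aluminium spokes. Origin at the wheel's centre; x points to the valve stem, z along the axle to the front, turning with the wheel. Spokes at 36, 108, 180, 252 and 324 degrees from x about z, each 12 mm wide, 14 mm deep (7 mm either side of the mid plane), from the hub (20 mm radius, 44 mm long) to the rim (108 mm inner radius, 30 mm deep); open right through between them
- valve_stem: short brass valve stem with a black cap, 12 mm thick, 24 mm long, standing inward from the rim midway between two spokes; origin where it leaves the rim, 108 mm from the axle; its free end is 84 mm from the axle
- tyre: black tyre, 300 mm outside diameter, 40 mm thick (20 mm to each side of the mid plane, 110 to 150 mm from the axle); origin at the wheel's centre, axes as the spokes
- soap_bottle: white closed bottle, 60 mm across, 150 mm tall; origin under its centre
- screwdriver: screwdriver lying on the bench along its x, 200 mm long, 26 mm thick; origin under its middle
- mallet: hammer lying on the bench along its x, 260 mm long, head 90 mm across at +x, 26 mm thick; origin under its middle
- tyre_lever: flat steel tyre lever, 110 x 16 x 8 mm, lying on the bench between robot and stand; origin under its middle
- bearing: loose steel ring, 48 mm across, 14 mm high; origin under its centre
- nut_cup: open white cup, 70 mm across, 60 mm tall; origin under its centre
- gauge: dark round gauge, 60 mm across, 32 mm high; origin under its centre

How it is judged:
On the way:
1. a finger pushes on a spoke while the valve stem is still in the lower part of the wheel (contact force between spokes and the fingers above 1.5 N and x of valve_stem in the frame of stand below 0.02 m), for 0.05 s.
At the end, for the whole second after the job is handed in: The valve stem's foot is at the top of the wheel, within 11 mm (6 degrees) to either side of the line straight up the slope from the hub, the wheel is at rest, and every loose thing is within 30 mm of where it was (y of valve_stem in the frame of stand between -0.011 and 0.011 m and x of valve_stem in the frame of stand above 0.07 m and velocity of joint wheel between -0.05 and 0.05 rad/s and distance of each of soap_bottle, screwdriver, mallet, tyre_lever, bearing, nut_cup, gauge from where it was at the start of the episode below 0.03 m); the robot touches nothing.
It fails at once if the arm or a finger pushes on the tyre (over 4 N) (contact force between tyre and the arm above 4 N or contact force between tyre and the fingers above 4 N).
It fails at once if the valve stem is pushed (over 4 N) (contact force between valve_stem and the arm above 4 N or contact force between valve_stem and the fingers above 4 N).
It fails at once if a spoke is gripped or pushed hard (over 35 N) (contact force between spokes and the fingers above 35 N).
It fails at once if the wheel is flicked round (over 4 rad/s) (velocity of joint wheel above 4 rad/s or velocity of joint wheel below -4 rad/s).
It fails at once if something else on the bench is moved or lifted by more than 30 mm (distance of any of soap_bottle, screwdriver, mallet, tyre_lever, bearing, nut_cup, gauge from where it was at the start of the episode above 0.03 m).
It also fails if it takes over 58 s, if anything falls off the work surface, if the arm or the gripper's body presses on something with over 40 N, if the wrist force passes 120 N, or if a joint passes its speed limit or range.

## Working session

There is one attempt and no reset: what is moved stays moved. The work goes in short steps, each a Python script; the robot and the scene stay as the last script left them, time stands still between calls to the robot, and variables do not carry over. Pictures are saved under pics/ and viewed, on a budget of 10 in all, crops included, one or two more only if the job needs it, and the job is handed in when it is done.

```bash
mkdir -p pics; ls; python3 - <<'E'
from cell import ctrl
import cv2,numpy as np
print(ctrl.get_state()['clock'],ctrl.pinch_z,ctrl.get_state()['tool_rot'])
for n in ("top","side"):
    s=ctrl.snapshot(n); np.savez(f'{n}.npz',**s)
    cv2.imwrite(f'pics/{n}0.png',s['pixels'][:,:,::-1])
    print(n,s['fov_y'],s['cx'],s['cy'],np.round(s['R'],3).tolist(),s['t'], -s['R'].T@s['t'])
E
```

```text
pics
0.0 0.0187 [-4.71870072e-04  8.09497480e-01 -5.87122646e-01 -7.78022549e-04]
top 51.305335069453285 320.48336765142926 242.5606175211842 [[0.017, -1.0, 0.003], [-0.992, -0.017, -0.127], [0.127, -0.001, -0.992]] [0.03399282 0.58065942 0.95130807] [0.45452201 0.04466272 1.0172133 ]
side 50.46134174090157 314.85602405939386 242.18715584765079 [[-0.961, -0.277, -0.011], [-0.195, 0.702, -0.685], [0.198, -0.656, -0.728]] [0.55033687 0.18512902 0.90908536] [0.38489745 0.61931523 0.79491019]
```

View pics/top0.png

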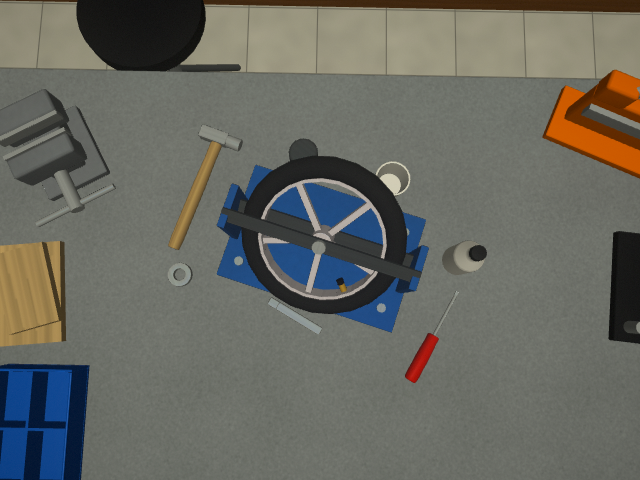

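View pics/side0.png

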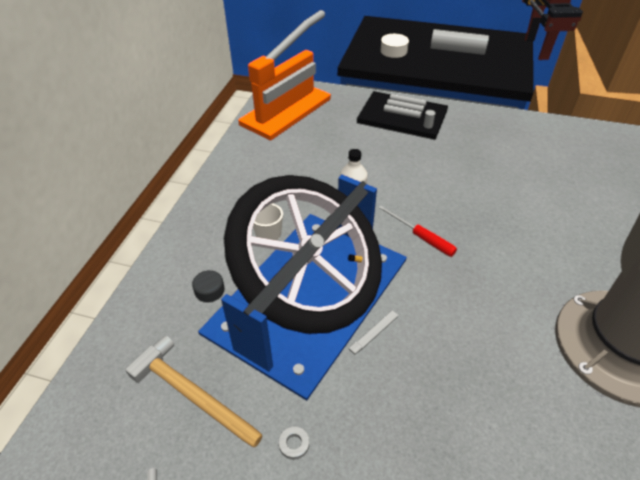

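The top view shows the wheel centred near pixel (320,245), the bar running from (222,215) to (420,272), and the valve near the bottom at (342,287). The side view agrees, with the valve at (355,258). Next I'll compute the stand pose and wheel angle.

```bash
cat > h.py <<'E'
import numpy as np,cv2
def world(s):
    f=240/np.tan(np.radians(s['fov_y'])/2); v,u=np.mgrid[:480,:640]; d=s['depth']
    P=np.stack([(u-s['cx'])/f*d,(v-s['cy'])/f*d,d],-1)
    return (P-s['t'])@s['R']
def frame(o,yaw):
    c,n=np.cos(yaw),np.sin(yaw); S=np.array([[c,-n,0],[n,c,0],[0,0,1]])
    W=S@np.array([[.866,0,-.5],[0,1,0],[.5,0,.866]])  # cols: up, left(+y), front
    return W, np.array([o[0],o[1],.130])
def wheel(s,W,H):
    """valve angle (gold pixels) & spoke angles mod 72, wheel plane coords"""
    X=(world(s)-H)@W; r=np.hypot(X[...,0],X[...,1]); a=np.degrees(np.arctan2(X[...,1],X[...,0]))
    hsv=cv2.cvtColor(s['pixels'],cv2.COLOR_RGB2HSV); ok=s['depth']>0
    g=ok&(hsv[...,0]>12)&(hsv[...,0]<30)&(hsv[...,1]>110)&(abs(X[...,2])<.015)&(r>.07)&(r<.112)
    sp=ok&(hsv[...,1]<60)&(hsv[...,2]>130)&(abs(X[...,2]-.007)<.006)&(r>.04)&(r<.098)
    ph=np.angle(np.exp(1j*np.radians(5*(a[sp]-36))).mean())/5
    va=np.degrees(np.angle(np.exp(1j*np.radians(a[g])).mean())) if g.any() else None
    return va,np.degrees(ph),g.sum(),sp.sum(),(np.median(X[g],0) if g.any() else None)
def fine(va,ph): return ph+72*round((va-ph)/72)
E
python3 - <<'E'
from h import *
t=dict(np.load('top.npz')); sd=dict(np.load('side.npz'))
for s in(t,sd):
    X=world(s);hsv=cv2.cvtColor(s['pixels'],cv2.COLOR_RGB2HSV)
    m=(hsv[...,0]>100)&(hsv[...,0]<120)&(hsv[...,1]>150)&(abs(X[...,2]-.012)<.006)&(X[...,0]>.4)&(abs(X[...,1])<.3)
    m=cv2.morphologyEx(m.astype('u1'),cv2.MORPH_OPEN,np.ones((3,3)))>0
    r=cv2.minAreaRect((X[m][:,:2]*1000).astype('f4')); print(r,m.sum(),np.median(X[m][:,2]))
    (w,h),an=r[1],r[2]
    yaw=np.radians(an if w<h else an-90); yaw=(yaw+np.pi/2)%np.pi-np.pi/2
    W,H=frame(np.array(r[0])/1000,yaw); print(np.degrees(yaw),H)
    Y=(X-H)@W
    b=(abs(Y[...,2]-.036)<.006)&(abs(Y[...,1])<.15)&(abs(Y[...,0])<.03)&(hsv[...,2]<110); print('bar mid x,z',np.median(Y[b],0),b.sum(), 'slope',np.polyfit(Y[b][:,1],Y[b][:,0],1))
    ty=(hsv[...,2]<60)&(abs(Y[...,2]-.01)<.02)&(np.hypot(Y[...,0],Y[...,1])>.11)&(np.hypot(Y[...,0],Y[...,1])<.17)
    print('tyre range',np.percentile(Y[ty],[.5,99.5],axis=0))
    print(wheel(s,W,H))
E
```

```text
((575.8368530273438, 41.50798034667969), (368.8875732421875, 238.642822265625), 72.8000259399414) 8244 0.0119399496740803
-17.19997406005859 [0.57583685 0.04150798 0.13      ]
bar mid x,z [ 0.0018968  -0.00872236  0.03599561] 2241 slope [0.00093794 0.00159622]
tyre range [[-0.13941965 -0.16700703 -0.0022206 ]
 [ 0.1478816   0.1669788   0.02424624]]
(np.float64(-141.23990297666106), np.float64(1.922662840332584), np.int64(47), np.int64(672), array([-0.07905048, -0.0630036 ,  0.00475406]))
((573.267333984375, 44.16278076171875), (370.227783203125, 238.62838745117188), 72.95787048339844) 8329 0.01235440385511221
-17.04212951660156 [0.57326733 0.04416278 0.13      ]
bar mid x,z [0.00177874 0.03373419 0.03576665] 1841 slope [0.00161833 0.00170821]
tyre range [[-0.1405987  -0.13515261  0.00124973]
 [ 0.14417062  0.14608563  0.02226458]]
(np.float64(-141.97356618885837), np.float64(1.8475659127898272), np.int64(43), np.int64(975), array([-0.07804113, -0.06079862,  0.00540517]))
```

Both views agree: hub at about (0.5745, 0.043), yaw -17.1°, valve at -142°. I'll use two anticlockwise strokes above the bar with shut fingers, after checking IK.

```bash
cat >> h.py <<'E'
from scipy.spatial.transform import Rotation as Ro
W,H=frame([.5745,.0428],np.radians(-17.1))
R0=.055
def pose(th,z,off=0.,flip=0,r=R0):
    """finger at wheel angle th (deg), z in front of mid plane; tool x at angle off+90 (tangential for off=th)"""
    a=np.radians(th); o=np.radians(off)
    p=H+W@[r*np.cos(a),r*np.sin(a),z]
    zt=-W[:,2]; xt=W@[-np.sin(o),np.cos(o),0]*(-1 if flip else 1)
    M=np.stack([xt,np.cross(zt,xt),zt],1); q=Ro.from_matrix(M).as_quat()
    return p,[q[3],*q[:3]]
E
python3 - <<'E'
from h import *
from cell import ctrl
for flip in(0,1):
  for k in (0,.5,1,):
    for th in(-55,0,40):
      for z in(.2,-.012):
        q=ctrl.inverse_kinematics(*pose(th,z,k*th,flip)); print(flip,k,th,z,None if q is None else np.round(q,2))
E
```

```text
0 0 -55 0.2 [ 0.62 -0.16 -0.87  2.16  0.24  0.66  0.84]
0 0 -55 -0.012 [ 0.34  0.35 -0.66  2.19  1.23  0.5  -0.04]
0 0 0 0.2 [ 0.69 -0.07 -1.05  2.06  0.39  0.73  0.66]
0 0 0 -0.012 [ 0.29  0.4  -0.7   2.1   1.18  0.59 -0.01]
0 0 40 0.2 [ 0.94 -0.01 -1.4   2.04  0.5   0.77  0.5 ]
0 0 40 -0.012 [ 0.17  0.41 -0.65  2.09  1.18  0.61 -0.08]
0 0.5 -55 0.2 [ 0.71 -0.17 -0.94  2.15  0.21  0.65  0.4 ]
0 0.5 -55 -0.012 [ 0.61  0.46 -1.01  2.18  1.34  0.67 -0.57]
0 0.5 0 0.2 [ 0.69 -0.07 -1.05  2.06  0.39  0.73  0.66]
0 0.5 0 -0.012 [ 0.29  0.4  -0.7   2.1   1.18  0.59 -0.01]
0 0.5 40 0.2 [ 0.94 -0.01 -1.4   2.04  0.5   0.77  0.85]
0 0.5 40 -0.012 [ 0.13  0.4  -0.59  2.1   1.16  0.59  0.28]
0 1 -55 0.2 [ 0.79 -0.19 -1.    2.15  0.17  0.64 -0.04]
0 1 -55 -0.012 [ 0.64  0.48 -1.04  2.18  1.36  0.69 -1.05]
0 1 0 0.2 [ 0.69 -0.07 -1.05  2.06  0.39  0.73  0.66]
0 1 0 -0.012 [ 0.29  0.4  -0.7   2.1   1.18  0.59 -0.01]
0 1 40 0.2 [ 0.09 -0.04 -0.6   2.07  0.51  0.79  1.16]
0 1 40 -0.012 [ 0.13  0.39 -0.59  2.1   1.16  0.59  0.63]
1 0 -55 0.2 [ 1.09 -0.28 -1.19  2.14 -0.07  0.62 -1.97]
1 0 -55 -0.012 
[... 257 characters left out ...]
.32 -2.89]
1 0.5 -55 0.2 [ 1.12 -0.3  -1.21  2.14 -0.11  0.62 -2.42]
1 0.5 -55 -0.012 [-1.07  0.49  1.07  2.27 -1.04  0.23 -1.54]
1 0.5 0 0.2 [ 1.17 -0.17 -1.41  2.05  0.16  0.67 -2.25]
1 0.5 0 -0.012 [-0.99  0.44  0.87  2.18 -0.33  0.22 -1.81]
1 0.5 40 0.2 [ 0.57 -0.02 -1.05  2.05  0.5   0.78 -2.31]
1 0.5 40 -0.012 [-0.02  0.37 -0.42  2.11  1.09  0.53 -2.83]
1 1 -55 0.2 [ 1.16 -0.32 -1.22  2.14 -0.16  0.62 -2.85]
1 1 -55 -0.012 [ 0.73  0.56 -1.18  2.17  1.41  0.79  2.08]
1 1 0 0.2 [ 1.17 -0.17 -1.41  2.05  0.16  0.67 -2.25]
1 1 0 -0.012 [-0.99  0.44  0.87  2.18 -0.33  0.22 -1.81]
1 1 40 0.2 [ 0.57 -0.02 -1.05  2.05  0.5   0.78 -1.96]
1 1 40 -0.012 [ 0.04  0.37 -0.48  2.1   1.12  0.55 -2.49]
```

```bash
cat >> h.py <<'E'
def measure(ctrl):
    out=[]
    for n in('top','side'):
        va,ph,g,ns,_=wheel(ctrl.snapshot(n),W,H); out.append((None if va is None else round(float(va),1),round(float(ph),1),int(g),int(ns)))
    return out
def F(ctrl): return np.round(W.T@np.array(ctrl.get_state()['contact_force']),1)
def insert(ctrl,th,r):
    ctrl.line_to(*pose(th,.07,r=r),speed=.15)
    hit=ctrl.line_to(pose(th,-.012,r=r)[0],speed=.06,force_limit=8); print('insert hit',hit,F(ctrl)); return hit
def stroke(ctrl,a,b,r,step=12,speed=.05):
    n=max(1,int(np.ceil(abs(b-a)/step)))
    for th in np.linspace(a,b,n+1)[1:]:
        hit=ctrl.line_to(pose(th,-.012,r=r)[0],speed=speed,force_limit=22)
        print(round(th,1),hit,F(ctrl),round(ctrl.get_state()['clock'],1))
        if hit: break
def out(ctrl):
    p=np.array(ctrl.get_state()['position']); ctrl.line_to(p+W[:,2]*.09,speed=.15)
E
python3 - <<'E'
from h import *
from cell import ctrl
p=np.array(ctrl.get_state()['position']); 
ctrl.grip(0.0)
ctrl.line_to(p+[0,0,.15],speed=.25)
ctrl.move_to(*pose(-60,.2,r=.062))
ctrl.line_to(pose(-60,.07,r=.062)[0])
s=ctrl.get_state(); print(s['clock'],np.round(s['joint_pos'],2),F(ctrl),s['grip_width'])
for n in('side','wrist'):
    cv2.imwrite(f'pics/{n}1.png',ctrl.snapshot(n)['pixels'][:,:,::-1])
E
```

```text
5.7333 [ 0.59  0.19 -0.92  2.2   0.91  0.55  0.25] [-0.7 -0.5 -0.4] 0.005929685412258177
```

View pics/side1.png

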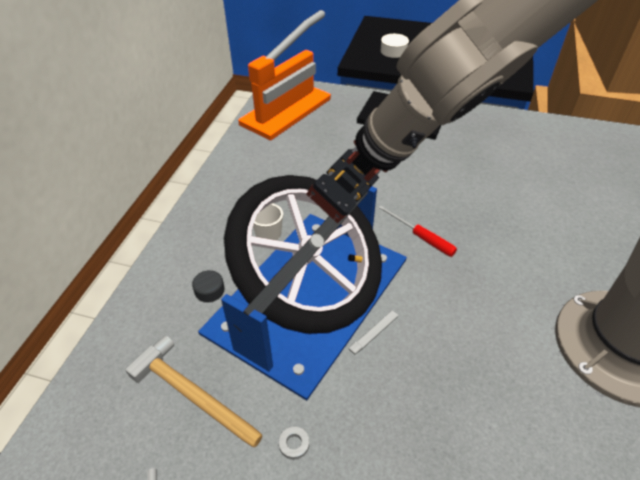

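View pics/wrist1.png

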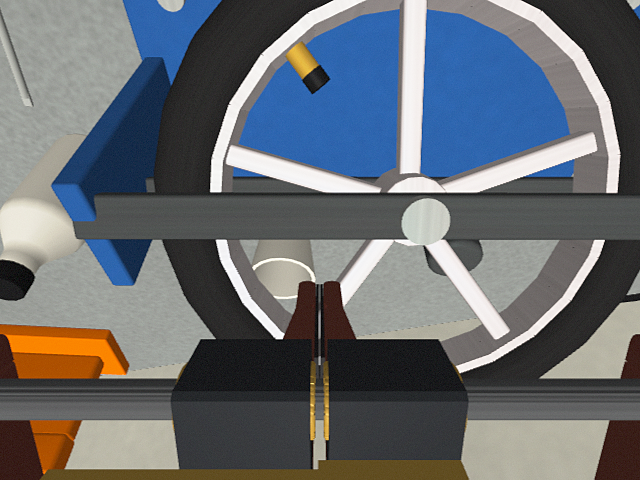

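The side view shows the gripper poised over the opening. The wrist view, which is upside down, has the shut fingertips at about (320,285), with the spoke at (360,275) and the bar at y≈215. The opening is clear, so I'll make stroke 1.

```bash
python3 - <<'E'
from h import *
from cell import ctrl
r=.062
if not insert(ctrl,-60,r):
    stroke(ctrl,-60,35,r)
    out(ctrl)
    print(measure(ctrl),ctrl.get_state()['clock'])
    cv2.imwrite('pics/wrist2.png',ctrl.snapshot('wrist')['pixels'][:,:,::-1])
E
```

```text
insert hit False [ 0.2 -0.1 -0.1]
-48.1 False [-3.5 -0.8 -0.1] 8.0
-36.2 False [-1.6 -2.1 -0.3] 8.4
-24.4 False [-1.7 -1.8 -1. ] 8.8
-12.5 False [-1.5 -2.3 -0.7] 9.2
-0.6 False [-1.3 -4.9 -1. ] 9.6
11.2 False [ 0.3 -3.4 -0.4] 10.1
23.1 False [ 0.8 -3.1 -1.5] 10.5
35.0 False [ 0.7 -3.1 -0. ] 10.9
[(-52.5, 18.1, 48, 460), (None, 17.8, 0, 666)] 11.7167
```

View pics/wrist2.png

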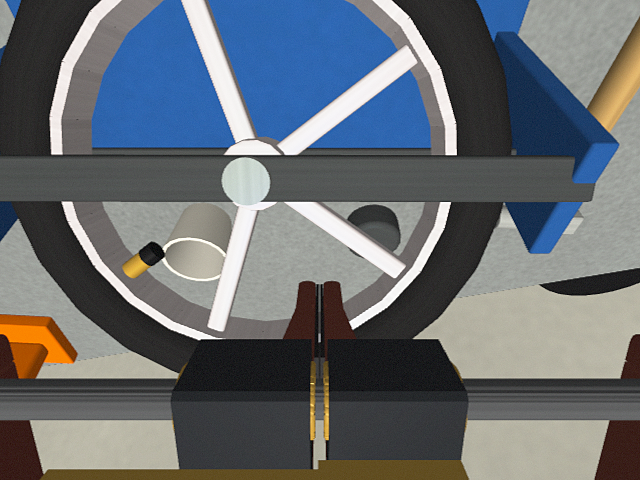

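Valve is now at -54° with a spoke at -18°, as planned. Next is stroke 2 with the finger at a smaller radius, stopping just short and measuring.

```bash
python3 - <<'E'
from h import *
from cell import ctrl
r=.055
ctrl.line_to(pose(-47,.09,r=r)[0],speed=.12)
if not insert(ctrl,-47,r):
    stroke(ctrl,-47,9,r)
    print(measure(ctrl)); 
    out(ctrl)
    print(measure(ctrl),ctrl.get_state()['clock'])
    cv2.imwrite('pics/wrist3.png',ctrl.snapshot('wrist')['pixels'][:,:,::-1])
E
```

```text
insert hit False [-0.1 -0.1  1. ]
-35.8 False [-1.3 -1.9  1. ] 14.7
-24.6 False [-1.6 -2.5 -2.3] 15.1
-13.4 False [-2.3 -3.4 -1.4] 15.5
-2.2 False [-1.5 -4.6 -1.3] 15.8
9.0 False [ 0.5 -4.6 -1.6] 16.2
[(-6.8, -6.1, 48, 284), (-5.3, -7.1, 48, 511)]
[(-6.8, -6.9, 48, 395), (-5.5, -6.5, 55, 728)] 17.15
```

View pics/wrist3.png

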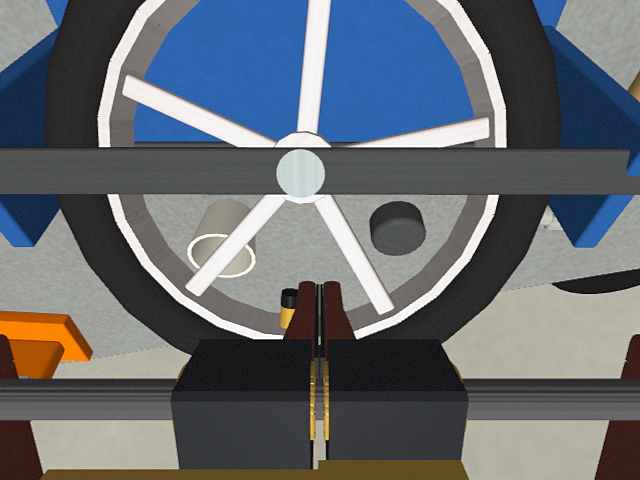

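Valve is at -6.6°, and the image agrees (cap at (290,298), just left of the hub line). I'll push the same spoke about 6.6° more.

```bash
python3 - <<'E'
from h import *
from cell import ctrl
r=.055
if not insert(ctrl,5,r):
    stroke(ctrl,5,15.6,r,step=11,speed=.03)
    print(measure(ctrl))
    out(ctrl)
    p=np.array(ctrl.get_state()['position'])
    ctrl.line_to(p+[-.03,0,.12],speed=.2)
    cv2.imwrite('pics/wrist4.png',ctrl.snapshot('wrist')['pixels'][:,:,::-1])
    s=ctrl.snapshot('top');cv2.imwrite('pics/top4.png',s['pixels'][:,:,::-1])
    print(measure(ctrl),ctrl.get_state()['clock'])
E
```

```text
insert hit False [-0.4  0.7 -0.3]
15.6 False [-0.  -6.7  3.6] 19.5
[(-2.2, -1.6, 47, 275), (-0.3, -2.5, 59, 570)]
[(-2.2, -2.3, 47, 401), (-0.3, -1.4, 57, 1011)] 21.275
```

View pics/wrist4.png

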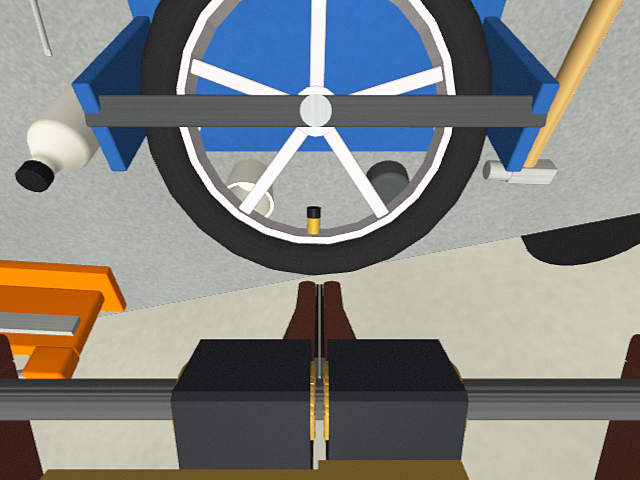

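View pics/top4.png

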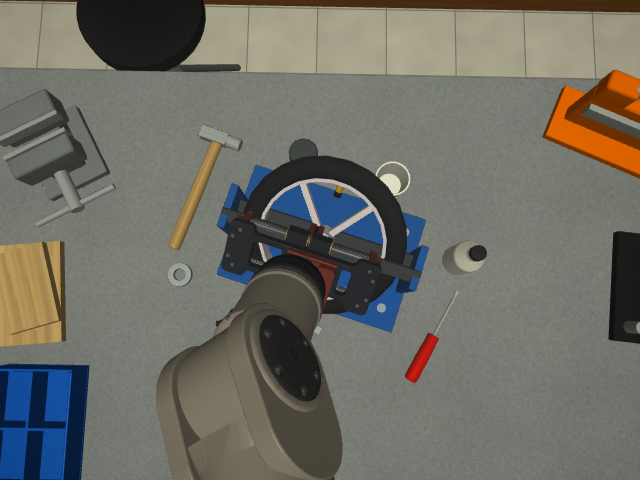

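The valve is at -1.9°, well inside ±6°. The wrist view shows it at (313,220), straight above the hub at (316,110), and the bench items in the top view haven't moved. The hand is clear, so I'll hand in.

```bash
python3 - <<'E'
from h import *
from cell import ctrl
ctrl.sleep(.3); print(F(ctrl)); ctrl.hand_in()
E
```

```text
[0.8 0.6 0.2]
the job is handed in; nothing more can be done
```

The valve stem is at the top of the wheel, about 2° short of dead centre against the 6° allowed, and the job is handed in. No verdict was reported.

- **What I did:** I pushed the spokes with the shut fingertips, reaching in above the front bar. Two anticlockwise strokes and one small correction took the valve from about -142° to -2°. I then backed the hand away.
- **Valve angle:** the last checks gave -2.3° (top camera) and -1.4° (side camera) from the spokes. The brass stem itself read -2.2° and -0.3°. All are within limits.
- **Forces:** the largest tool force I read, between push segments, was about 7.6 N. With the hand clear it was near 1 N, which I take as sensor noise.
- **Other items:** in the last top picture the mallet, bearing, gauge, cup, bottle and screwdriver had not visibly moved. The arm hid the tyre lever in that picture, so I did not re-check it, but the tool never went near it.
- **Time:** about 21.6 s of the 58 s allowed.

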